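# Switch on the repair bench's test unit in order

### The arm

A 7-joint arm with a two-finger parallel gripper is mounted at the origin on the work surface. World frame = base frame: x ahead of the robot, y to its left, z up, the work surface at z = 0. Lengths are in m, angles in rad, forces in N, time in s.
With the tool pointing down it reaches from about 0.4 to 0.9 m from the base axis. Payload 5.6 kg.
Tool frame: the origin (TCP) lies between the finger pads; the fingertips stand bot.tcp_to_tips ahead of it and the grasp point (between the pads) lies 5 mm behind it (bot.tcp_to_tips is the distance from the TCP to the fingertips, in m); z points along the fingers, x is the direction in which the jaws open and shut, and the axes are right-handed (so a half turn about z gives the same grasp; the last joint's range is limited). The gripper opens to 92 mm and grips with 3 to 60 N. Pads are 20 mm wide; open, the fingers measure 128 mm over their backs; the gripper's body (75 mm by 189 mm) begins 69 mm behind the grasp point.
Start: joints at [1.127, 0.468, -0.012, 1.603, 0.006, 1.071, -0.056], TCP at [0.254, -0.599, 0.229] pointing down, gripper open.
Joint ranges: [-2.53, 2.53], [-0.31, 2.02], [-1.57, 1.55], [0.28, 2.44], [-1.29, 4.43], [0.15, 1.84], [-2.92, 2.92]. Speed limits (rad/s): [2.57, 2.57, 3.14, 3.14, 3.14, 3.14, 3.14].

### API

Orientations are given as a rotation vector (axis times angle).
In Python, from plant import bot, eyes gives the robot as it stands.
- The arm moves only by the tool carry_out, never from a script. Its argument "series" is text: rows parted by semicolons, each of 7 numbers parted by spaces: the turn, a rotation vector about the tool's x, y, z in rad, then the shift along the tool's x, y, z in cm, then the closure in counts, from 0 (fully open) to 255 (shut). A call has 1 to 8 rows; each row shifts and turns the commanded pose from where the row before left it, along the tool's axes as they then stand; what a row does not reach is not made up. A row lasts 1/12 s, in which the tool goes at most 41.7 mm and 7.16 degrees, less where a joint would pass 70% of its speed; a pose out of reach is approached as far as the arm can. A call is refused whole if a number of a shift passes 4.17 or a number of a turn 0.125, either way. A call with a gripper value outside its range is refused whole. The fingers move at their own pace and stop on an object; "force" is the grip in N (left out, the last holds). Time passes only in rows, so rows that do not move let the fingers close. It gives the time, the measured TCP pose, the force and the opening at its end, in the units of the state.
- bot.state(): the state, without advancing time (a new reading comes with each control period).
- eyes.get_image(name): name is "scene" or "side" or "wrist"; returns the picture (480x640x3 uint8, red, green, blue); there is no depth.
- eyes.get_calibration(name): a dict with "fx", "fy", "cx", "cy" (pixels), "extrinsics" (4x4, takes a point from world to camera coordinates); the wrist camera has in their place "hand_eye" (4x4, takes a point from camera to tool coordinates, whose origin is the TCP and whose axes are the tool frame's). Camera axes: x right, y down, z forward; pixel columns grow to the right and rows downward; lengths in m; the calibration is good to about 2 mm. A picture is of the moment at which its call begins: read the wrist's pose just before it. get_calibration takes no time and is no camera call.
- bot.close_job(): hands the job in, once; it reports no verdict.
The state is a dict: "clock": time; "joint_positions": joint angles; "dq": joint speeds; "effort": joint torques, N m; "position": TCP position; "ee_rot": TCP orientation; "contact_force": force on the tool from outside, world axes, zero at the start; "torque": the same for the moment, N m; "gripper_width": finger opening in m.
Only numpy, scipy, OpenCV 4.12 (cv2) and the standard library are available. Lean on these libraries where they do the work, as an engineer would, in place of code of your own. Each camera call takes 0.05 s, during which the arm holds its last target. There are 200 camera calls.

### The job

Switch on the test unit on the repair bench by pressing its keys with a fingertip, one after another: first the long bar key, then the large round key, then the square key. Press each one lightly, fully down so that it stays down; leave the small round key up, do not lift any switch module out of the tray, and leave the things around it where they lie.

Things in the scene. Friction and masses are not known exactly. Their poses are not given: they have to be found in the camera images.
- tray: Fixed switch unit on the bench: an open steel tray, 159 x 159 mm, with four pockets (2 x 2, centres 78 mm apart, walls 3 mm thick and 22 mm high), and at its +x end a grey meter head, 70 mm long in x, 159 mm wide, 47 mm high, with a blank dark-green display. Origin at the centre of the underside of the pocket part, on the bench; z up. Which module sits in which pocket varies.
- bar_module: Loose white plastic switch module, 72 x 72 x 34 mm, 0.2 to 0.33 kg, standing in a pocket of the tray on its 6 mm floor (top face 40 mm above the bench), axes parallel to the tray's. Origin at the centre of its underside. Its black key stands at the centre of its top; it is a long bar, 18 x 60 mm, long side along the module's y.
- bar_key_top (a point): Centre of the top face of the black key of the bar module (a long bar, 18 x 60 mm, long side along the module's y). When up it is 20 mm above the module's top face (60 mm above the bench), when latched down 12 mm above it; it moves down with the key's springy cap.
- bar_key (a joint): Latched travel of the key in m: 0 up, 0.008 fully down; it stays where left. Its cap (2 N/mm spring) sits on a stem with about 3.5 N of sliding friction: pressed, the cap gives 2 mm, the stem goes down 8 mm at 3.5 N, then the cap gives up to 6 mm more, the force rising to 16 N at a hard stop. Pressing the cap 11 to 13 mm down latches it with 5 to 10 N; let go, it stands 8 mm lower than before.
- round_module: Loose white plastic switch module, 72 x 72 x 34 mm, 0.2 to 0.33 kg, standing in a pocket of the tray on its 6 mm floor (top face 40 mm above the bench), axes parallel to the tray's. Origin at the centre of its underside. Its black key stands at the centre of its top; it is a large round disc, 44 mm across.
- round_key_top (a point): Centre of the top face of the black key of the round module (a large round disc, 44 mm across). When up it is 20 mm above the module's top face (60 mm above the bench), when latched down 12 mm above it; it moves down with the key's springy cap.
- round_key (a joint): Latched travel of the key in m: 0 up, 0.008 fully down; it stays where left. Its cap (2 N/mm spring) sits on a stem with about 3.5 N of sliding friction: pressed, the cap gives 2 mm, the stem goes down 8 mm at 3.5 N, then the cap gives up to 6 mm more, the force rising to 16 N at a hard stop. Pressing the cap 11 to 13 mm down latches it with 5 to 10 N; let go, it stands 8 mm lower than before.
- square_module: Loose white plastic switch module, 72 x 72 x 34 mm, 0.2 to 0.33 kg, standing in a pocket of the tray on its 6 mm floor (top face 40 mm above the bench), axes parallel to the tray's. Origin at the centre of its underside. Its black key stands at the centre of its top; it is a square, 34 x 34 mm.
- square_key_top (a point): Centre of the top face of the black key of the square module (a square, 34 x 34 mm). When up it is 20 mm above the module's top face (60 mm above the bench), when latched down 12 mm above it; it moves down with the key's springy cap.
- square_key (a joint): Latched travel of the key in m: 0 up, 0.008 fully down; it stays where left. Its cap (2 N/mm spring) sits on a stem with about 3.5 N of sliding friction: pressed, the cap gives 2 mm, the stem goes down 8 mm at 3.5 N, then the cap gives up to 6 mm more, the force rising to 16 N at a hard stop. Pressing the cap 11 to 13 mm down latches it with 5 to 10 N; let go, it stands 8 mm lower than before.
- small_module: Loose white plastic switch module, 72 x 72 x 34 mm, 0.2 to 0.33 kg, standing in a pocket of the tray on its 6 mm floor (top face 40 mm above the bench), axes parallel to the tray's. Origin at the centre of its underside. Its black key stands at the centre of its top; it is a small round stud, 16 mm across (to be left alone).
- small_key_top (a point): Centre of the top face of the black key of the small module (a small round stud, 16 mm across (to be left alone)). When up it is 20 mm above the module's top face (60 mm above the bench), when latched down 12 mm above it; it moves down with the key's springy cap.
- small_key (a joint): Latched travel of the key in m: 0 up, 0.008 fully down; it stays where left. Its cap (2 N/mm spring) sits on a stem with about 3.5 N of sliding friction: pressed, the cap gives 2 mm, the stem goes down 8 mm at 3.5 N, then the cap gives up to 6 mm more, the force rising to 16 N at a hard stop. Pressing the cap 11 to 13 mm down latches it with 5 to 10 N; let go, it stands 8 mm lower than before.
- meter: Bystander: loose handheld test meter lying beside the tray on its +y side, 140 x 75 x 43 mm, 0.3 kg. Origin at the centre of its underside.
- bit_case: Bystander: loose black case of screwdriver bits on the tray's -y side, 140 x 100 mm, 33 mm high with its bits, 0.45 kg. Origin at the centre of its underside.
- driver: Bystander: loose screwdriver lying beyond the meter head, about 150 mm long, handle 26 mm thick. Origin under the middle of the tool; its x axis runs along it.
- jar: Bystander: loose closed glass jar, 48 mm across, 60 mm high, beyond the meter head. Origin at the centre of its underside.
Not all that is in view belongs to the job. What is shaped like the round_module but red or yellow is not meant.

How it is judged:
On the way, in this order (a step that is already met when the one before it is completed fails the run):
1. the long bar key is down (value of joint bar_key above 0.0055 m), for 0.2 s.
2. the large round key is down (value of joint round_key above 0.0055 m), for 0.2 s.
3. the square key is down (value of joint square_key above 0.0055 m), for 0.2 s.
At the end, for the whole second after the job is handed in: The bar, large round and square keys are each down by at least 5.5 of their 8 mm, the small round key is down by less than 3 mm, all four modules stand at rest in their pockets (within 3 mm of the floor), and meter, bit case, screwdriver and jar lie within 20 mm of where they were (value of joint each of bar_key, round_key, square_key above 0.0055 m and value of joint small_key below 0.003 m and z of each of bar_module, round_module, square_module, small_module in the frame of tray below 0.009 m and linear speed of each of bar_module, round_module, square_module, small_module below 0.02 m/s and distance of each of meter, bit_case, driver, jar from where it was at the start of the episode below 0.02 m); the robot touches nothing.
It fails at once if a key is pushed out of order (the large round key before the bar key is down, or the square key before the large round key is down) ((value of joint round_key above 0.003 m and value of joint bar_key below 0.0055 m) or (value of joint square_key above 0.003 m and value of joint round_key below 0.0055 m)).
It fails at once if the small round key is pushed (value of joint small_key above 0.003 m).
It fails at once if a module is pushed with more than 25 N (contact force between the fingers and bar_module above 25 N or contact force between the fingers and round_module above 25 N or contact force between the fingers and square_module above 25 N or contact force between the fingers and small_module above 25 N).
It fails at once if a module is lifted more than 6 mm off its pocket's floor (z of any of bar_module, round_module, square_module, small_module in the frame of tray above 0.012 m).
It fails at once if a bystander is moved more than 20 mm (distance of any of meter, bit_case, driver, jar from where it was at the start of the episode above 0.02 m).
It also fails if it takes over 45 s, if anything falls off the work surface, if the arm or the gripper's body presses on something with over 40 N, if the wrist force passes 120 N, or if a joint passes its speed limit or range.

## Working session

There is one attempt and no reset: what is moved stays moved. The work goes in short steps, Python scripts to look and compute and a tool call to move; the robot and the scene stay as the last step left them, time stands still between calls to the robot, and variables do not carry over. Pictures are saved under pics/ and viewed, about 8 in all and at most 12, crops included, and the job is handed in when it is done.

Besides the shell and the picture viewer there is one more tool, called after "Call:" by a JSON object that holds its "name" and its "arguments", one argument or row to a line. carry_out: Moves the arm, as the interface text tells. Its arguments: {"type":"object","properties":{"series":{"type":"string"},"force":{"type":"number"}},"required":["series"]}

```bash
mkdir -p pics; python3 - <<'E'
from plant import bot, eyes
import cv2
s=bot.state();print(s,bot.tcp_to_tips)
for n in("scene","side"):
    cv2.imwrite(f"pics/{n}0.png",eyes.get_image(n)[:,:,::-1]);print(n,eyes.get_calibration(n))
print(eyes.get_calibration("wrist"))
E
```

```text
{'clock': 0.0, 'joint_positions': array([ 1.12701758,  0.4683568 , -0.01157917,  1.60361893,  0.00599871,
        1.07137813, -0.05629666]), 'dq': array([ 0.00140656,  0.0018182 ,  0.00132171, -0.00023009, -0.00050925,
        0.00040524,  0.00026169]), 'effort': array([ 3.12598604e-04, -5.20563626e+01, -1.21596130e-02, -2.43753648e+01,
       -5.65890537e-02,  1.71889609e-02,  1.71246675e-04]), 'position': array([ 0.2532973 , -0.59801754,  0.22765547]), 'ee_rot': array([-2.61839466e+00,  1.73445115e+00,  2.36829137e-03]), 'contact_force': array([ 0.71055392, -0.07105307,  0.08244168]), 'torque': array([-0.01114559, -0.01493493,  0.00243671]), 'gripper_width': 0.09175556608942517} 0.014
scene {'fx': 451.07660752397015, 'fy': 451.07660752397015, 'cx': 329.1970356766085, 'cy': 239.66907294502093, 'extrinsics': array([[ 0.88184242,  0.47126175, -0.01631869, -0.47323716],
       [ 0.27200705, -0.53664889, -0.79876162, -0.11740541],
       [-0.38518321,  0.69994309, -0.60142628,  1.22213127],
       [ 0.        ,  0.        ,  0.        ,  1.        ]])}
side {'fx': 500.07972620998265, 'fy': 500.07972620998265, 'cx': 319.7882854132265, 'cy': 234.05849376028098, 'extrinsics': array([[-0.93497995, -0.35448516,  0.01235981,  0.4870464 ],
       [-0.25115578,  0.63703119, -0.72877434,  0.18679754],
       [ 0.2504661 , -0.68449363, -0.68464239,  1.136896  ],
       [ 0.        ,  0.        ,  0.        ,  1.        ]])}
{'fx': 348.3748882558537, 'fy': 348.3748882558537, 'cx': 319.8390375972522, 'cy': 237.44283042659433, 'hand_eye': array([[ 9.99999998e-01,  6.13239622e-05, -1.14791842e-05,
        -2.04739919e-05],
       [-5.62050401e-05,  9.65364881e-01,  2.60903512e-01,
        -7.19976499e-02],
       [ 2.70812385e-05, -2.60903511e-01,  9.65364883e-01,
        -1.55971613e-01],
       [ 0.00000000e+00,  0.00000000e+00,  0.00000000e+00,
         1.00000000e+00]])}
```

View pics/scene0.png

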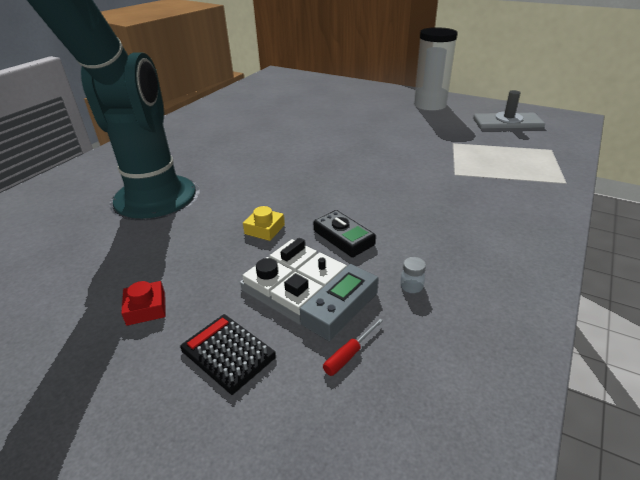

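View pics/side0.png

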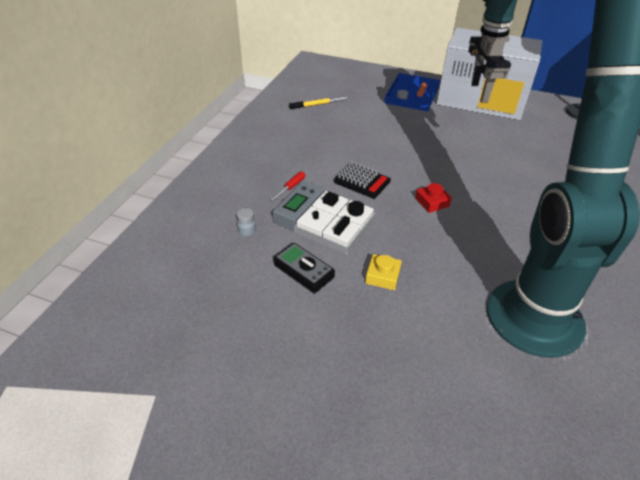

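The scene view shows the tray, with the bar key at about (293,249), large round at (266,267), square at (296,285) and small stud at (322,263). The side view shows the same layout mirrored. I'll enlarge both.

```bash
python3 - <<'E'
import cv2
a=cv2.imread("pics/scene0.png")[230:330,235:345];cv2.imwrite("pics/sc.png",cv2.resize(a,None,fx=6,fy=6,interpolation=cv2.INTER_CUBIC))
a=cv2.imread("pics/side0.png")[175:255,270:380];cv2.imwrite("pics/sd.png",cv2.resize(a,None,fx=7,fy=7,interpolation=cv2.INTER_CUBIC))
E
```

```text
(no output)
```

View pics/sc.png

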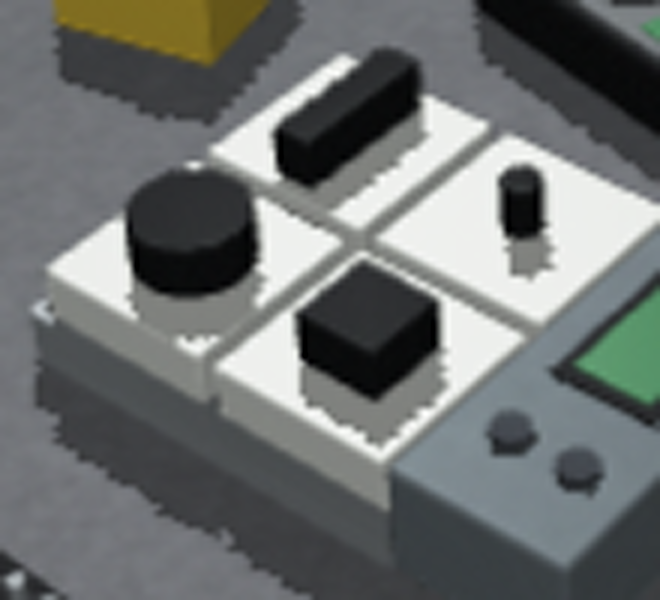

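View pics/sd.png

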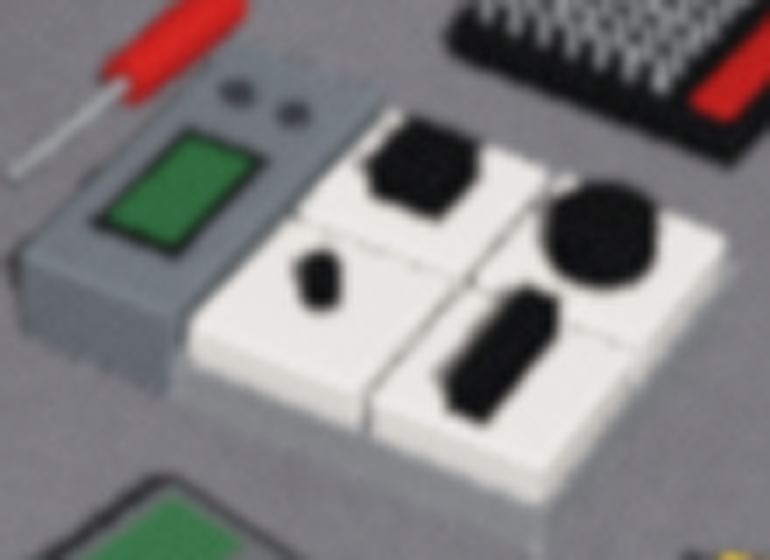

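Scene crop: the key-top centres are bar (347,98), round (190,208), square (370,312) and stud (521,175). Side crop: the outer module corners are about (392,108), (728,240), (545,500) and (190,345).

```bash
cat > h.py <<'E'
import numpy as np
from scipy.spatial.transform import Rotation as R
def hit(p,K,E,z):
    d=np.array([(p[0]-K['cx'])/K['fx'],(p[1]-K['cy'])/K['fy'],1.]);Rt=E[:3,:3];o=-Rt.T@E[:3,3];w=Rt.T@d
    return o+w*(z-o[2])/w[2]
E
python3 - <<'E'
from h import *
from plant import bot,eyes
np.set_printoptions(precision=4,suppress=True)
def cr(p,f,o): return (np.array(p)+.5)/f-.5+o
K=eyes.get_calibration("scene");S={}
for n,p in dict(bar=(347,98),rnd=(190,208),sq=(370,312),small=(521,175)).items():
    S[n]=hit(cr(p,6,(235,230)),K,K['extrinsics'],.06);print(n,S[n])
print("centre",sum(S.values())/4)
for a,b in(("bar","small"),("rnd","sq"),("rnd","bar"),("sq","small")):
    d=S[b]-S[a];print(a,b,np.linalg.norm(d),np.degrees(np.arctan2(d[1],d[0])))
K=eyes.get_calibration("side")
c=[hit(cr(p,7,(270,175)),K,K['extrinsics'],.04) for p in((392,108),(728,240),(545,500),(190,345))]
print("side",np.mean(c,0),[np.linalg.norm(c[i]-c[i-1]) for i in range(4)])
for n,p in dict(bar=(503,345),rnd=(602,230),sq=(428,163)).items():print(n,hit(cr(p,7,(270,175)),K,K['extrinsics'],.056))
s=bot.state();r=R.from_rotvec(s['ee_rot']);print(r.as_matrix())
for n in S:print(n,"tool shift cm",r.inv().apply(S[n]-s['position'])*100)
E
```

```text
bar [ 0.4946 -0.0816  0.06  ]
rnd [ 0.4797 -0.1556  0.06  ]
sq [ 0.5592 -0.1719  0.06  ]
small [ 0.5687 -0.091   0.06  ]
centre [ 0.5255 -0.125   0.06  ]
bar small 0.07472390878517432 -7.232128351267811
rnd sq 0.08116497289363796 -11.599454179755508
rnd bar 0.0754522484622624 78.5932450269717
sq small 0.08143592562345205 83.26933041729248
side [ 0.5202 -0.1161  0.04  ] [np.float64(0.1615411360959249), np.float64(0.15097256729424965), np.float64(0.16199214349441365), np.float64(0.15119087992738692)]
bar [ 0.4916 -0.0761  0.056 ]
rnd [ 0.4778 -0.1513  0.056 ]
sq [ 0.5526 -0.1647  0.056 ]
[[ 0.3901 -0.9208 -0.0008]
 [-0.9208 -0.3901  0.0014]
 [-0.0016  0.0002 -1.    ]]
bar tool shift cm [-38.115  -42.3644  16.8274]
rnd tool shift cm [-31.8869 -38.1051  16.8181]
sq tool shift cm [-27.2826 -44.7893  16.8098]
small tool shift cm [-34.357  -48.8231  16.8205]
```

Call:
{"name": "carry_out", "arguments": {
  "series": "0 0 0 -2.06 -2.72 0 255;0 0 0 -2.06 -2.72 0 255;0 0 0 -2.06 -2.72 0 255;0 0 0 -2.06 -2.72 0 255;0 0 0 -2.06 -2.72 0 255;0 0 0 -2.06 -2.72 0 255;0 0 0 -2.06 -2.72 0 255;0 0 0 -2.06 -2.72 0 255",
  "force": 20
}}

```text
clock: 0.77
position: [0.3899, -0.3602, 0.2283]
ee_rot: [2.619, -1.735, -0.001]
contact_force: [-0.0, -0.7, -1.0]
gripper_width: 0.0405
```

Call:
{"name": "carry_out", "arguments": {
  "series": "0 0 0 -2.06 -2.72 0 255;0 0 0 -2.06 -2.72 0 255;0 0 0 -2.06 -2.72 0 255;0 0 0 -2.06 -2.72 0 255;0 0 0 -2.06 -2.72 0 255;0 0 0 -2.06 -2.72 0 255;0 0 0 -2.06 -2.72 0 255;0 0 0 -2.06 -2.72 0 255"
}}

```text
clock: 1.43
position: [0.526, -0.1237, 0.2284]
ee_rot: [2.619, -1.735, -0.001]
contact_force: [0.3, 0.1, 0.1]
gripper_width: 0.0001
```

Call:
{"name": "carry_out", "arguments": {
  "series": "0 0 0.115 0 0 0 255;0 0 0.115 0 0 0 255;0 0 0.115 0 0 0 255;0 0 0.115 0 0 0 255;0 0 0.115 0 0 0 255;0 0 0 0 0 0 255;0 0 0 0 0 0 255"
}}

```text
clock: 2.02
position: [0.5255, -0.1251, 0.2283]
ee_rot: [2.024, -2.402, -0.001]
contact_force: [0.4, 0.3, -0.2]
gripper_width: 0.0008
```

```bash
python3 - <<'E'
from h import *
from plant import bot,eyes
import cv2
s=bot.state();print(s['clock'],s['position'],s['ee_rot'],s['contact_force'],s['gripper_width'])
np.save("w1.npy",np.r_[s['position'],s['ee_rot']])
cv2.imwrite("pics/w1.png",eyes.get_image("wrist")[:,:,::-1])
E
```

```text
2.0167 [ 0.52553199 -0.12507601  0.22831605] [ 2.02353404e+00 -2.40248857e+00 -5.96588096e-04] [ 0.42360586  0.34778384 -0.23621477] 0.0007951041709099963
```

View pics/w1.png

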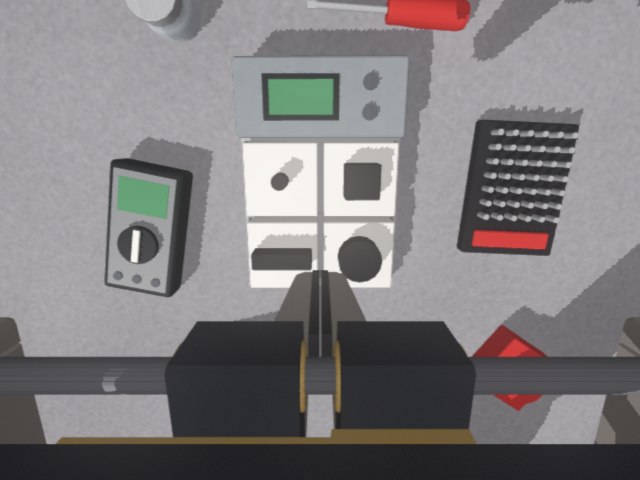

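The wrist view is well aligned with the tray: bar key at (282,259), round (360,259), square (362,181), stud (281,181). I'll enlarge it to read the key tops.

```bash
python3 - <<'E'
import cv2,numpy as np
a=cv2.imread("pics/w1.png")[135:295,238:408]
a=cv2.resize(a,None,fx=3.7,fy=3.7,interpolation=cv2.INTER_CUBIC)
cv2.imwrite("pics/w1c.png",cv2.convertScaleAbs(255*(a/255.)**.5))
E
```

```text
(no output)
```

View pics/w1c.png

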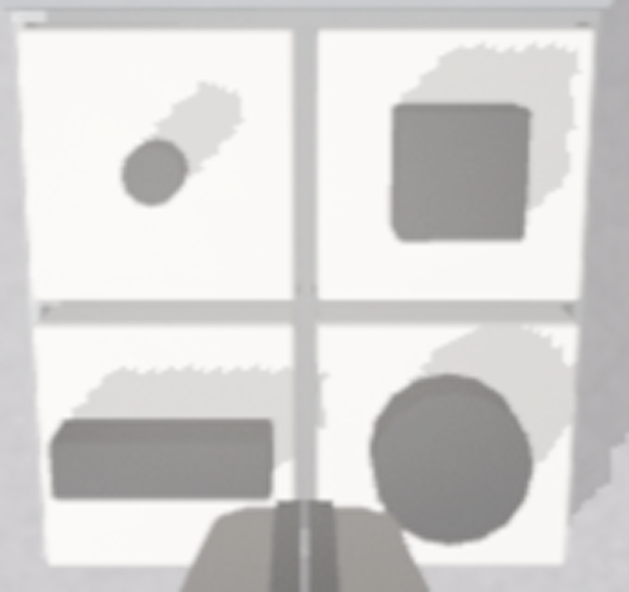

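```bash
python3 - <<'E'
from h import *
from plant import bot,eyes
np.set_printoptions(precision=4,suppress=True)
K=eyes.get_calibration("wrist");w=np.load("w1.npy");r=R.from_rotvec(w[3:])
T=np.eye(4);T[:3,:3]=r.as_matrix();T[:3,3]=w[:3];E=np.linalg.inv(T@K['hand_eye'])
g=lambda p,z:hit((np.array(p)+.5)/3.7-.5+(238,135),K,E,z)
S={n:g(p,.06) for n,p in dict(bar=(162,468),rnd=(451,466),sq=(461,173),small=(153,173)).items()}
for n in S:print(n,S[n],"tool cm",r.inv().apply(S[n]-w[:3])*100)
print("bar h,w",np.linalg.norm(g((162,497),.06)-g((162,440),.06)),np.linalg.norm(g((271,470),.06)-g((51,470),.06)))
c=[g(p,.04) for p in((18,29),(595,29),(566,566),(47,566))]
print("centre from corners",np.mean(c,0),[np.linalg.norm(c[i]-c[i-1]) for i in range(4)])
for a,b in(("bar","small"),("rnd","sq"),("rnd","bar"),("sq","small")):
    d=S[b]-S[a];print(a,b,np.linalg.norm(d),np.degrees(np.arctan2(d[1],d[0])))
print(r.as_matrix())
E
```

```text
bar [ 0.4928 -0.0819  0.06  ] tool cm [-3.7027  3.9548 16.8335]
rnd [ 0.4803 -0.1576  0.06  ] tool cm [ 3.9688  3.8988 16.8344]
sq [ 0.5563 -0.1709  0.06  ] tool cm [ 3.9881 -3.8211 16.8298]
small [ 0.5694 -0.0951  0.06  ] tool cm [-3.7036 -3.8209 16.8289]
bar h,w 0.01598363632501176 0.058433708223705715
centre from corners [ 0.5236 -0.1261  0.04  ] [np.float64(0.14916598647866366), np.float64(0.14867200372517164), np.float64(0.14917749509636355), np.float64(0.14943201070906417)]
bar small 0.07775624096865959 -9.78022117151057
rnd sq 0.07719941819276642 -9.930996068761651
rnd bar 0.07671624755152322 80.6308314932201
sq small 0.07691742503487706 80.214776547154
[[-0.17   -0.9854 -0.0006]
 [-0.9854  0.17   -0.    ]
 [ 0.0001  0.0006 -1.    ]]
```

Call:
{"name": "carry_out", "arguments": {
  "series": "0 0 0 -1.85 1.98 0 255;0 0 0 -1.85 1.98 0 255;0 0 0 0 0 3.5 255;0 0 0 0 0 3.5 255;0 0 0 0 0 3.5 255;0 0 0 0 0 3.0 255;0 0 0 0 0 1 255;0 0 0 0 0 0 255"
}}

```text
clock: 2.73
position: [0.4912, -0.0817, 0.0813]
ee_rot: [2.019, -2.402, -0.007]
contact_force: [0.5, -0.6, 0.6]
gripper_width: 0.0003
```

Call:
{"name": "carry_out", "arguments": {
  "series": "0 0 0 0 0 0.3 255;0 0 0 0 0 0.3 255;0 0 0 0 0 0.3 255;0 0 0 0 0 0.3 255;0 0 0 0 0 0.3 255;0 0 0 0 0 0 255;0 0 0 0 0 0 255"
}}

```text
clock: 3.32
position: [0.4942, -0.0821, 0.0692]
ee_rot: [-2.019, 2.405, -0.003]
contact_force: [1.5, -0.3, 2.9]
gripper_width: 0.0002
```

Call:
{"name": "carry_out", "arguments": {
  "series": "0 0 0 0 0 0.25 255;0 0 0 0 0 0.25 255;0 0 0 0 0 0.2 255;0 0 0 0 0 0 255;0 0 0 0 0 0 255"
}}

```text
clock: 3.73
position: [0.4943, -0.0821, 0.0621]
ee_rot: [-2.019, 2.405, -0.003]
contact_force: [1.6, -0.7, 8.6]
gripper_width: 0.0005
```

Call:
{"name": "carry_out", "arguments": {
  "series": "0 0 0 0 0 -1 255;0 0 0 0 0 -3 255;0 0 0 2.6 0 0 255;0 0 0 2.6 0.1 0 255;0 0 0 2.45 0 0 255;0 0 0 0 0 2 255;0 0 0 0 0 0.4 255;0 0 0 0 0 0 255"
}}

```text
clock: 4.4
position: [0.4767, -0.1562, 0.0761]
ee_rot: [2.018, -2.404, -0.007]
contact_force: [0.6, -0.3, -0.2]
gripper_width: 0.0002
```

Call:
{"name": "carry_out", "arguments": {
  "series": "0 0 0 0 0 0.3 255;0 0 0 0 0 0.3 255;0 0 0 0 0 0.3 255;0 0 0 0 0 0.2 255;0 0 0 0 0 0 255;0 0 0 0 0 0 255"
}}

```text
clock: 4.9
position: [0.4791, -0.1565, 0.0667]
ee_rot: [-2.02, 2.405, 0.0]
contact_force: [-0.3, 1.7, 2.5]
gripper_width: 0.0007
```

Call:
{"name": "carry_out", "arguments": {
  "series": "0 0 0 0 0 0.25 255;0 0 0 0 0 0.25 255;0 0 0 0 0 0 255;0 0 0 0 0 0 255;0 0 0 0 0 0 255"
}}

```text
clock: 5.32
position: [0.4793, -0.1569, 0.0621]
ee_rot: [-2.02, 2.406, -0.001]
contact_force: [-1.4, 2.8, 7.7]
gripper_width: 0.0004
```

Call:
{"name": "carry_out", "arguments": {
  "series": "0 0 0 0 0 -1 255;0 0 0 0 0 -3 255;0 0 0 0 -2.6 0 255;0 0 0 0.1 -2.6 0 255;0 0 0 0 -2.6 0 255;0 0 0 0 0 2 255;0 0 0 0 0 0.4 255;0 0 0 0 0 0 255"
}}

```text
clock: 5.98
position: [0.5536, -0.1717, 0.0759]
ee_rot: [2.017, -2.404, -0.005]
contact_force: [0.3, 0.9, -0.3]
gripper_width: 0.0004
```

Call:
{"name": "carry_out", "arguments": {
  "series": "0 0 0 0 0 0.3 255;0 0 0 0 0 0.3 255;0 0 0 0 0 0.3 255;0 0 0 0 0 0.2 255;0 0 0 0 0 0 255;0 0 0 0 0 0 255"
}}

```text
clock: 6.48
position: [0.5552, -0.1719, 0.0667]
ee_rot: [2.019, -2.406, -0.0]
contact_force: [-2.0, -0.9, 3.1]
gripper_width: 0.0001
```

Call:
{"name": "carry_out", "arguments": {
  "series": "0 0 0 0 0 0.25 255;0 0 0 0 0 0.25 255;0 0 0 0 0 0 255;0 0 0 0 0 0 255;0 0 0 0 0 0 255"
}}

```text
clock: 6.9
position: [0.5556, -0.1719, 0.0621]
ee_rot: [2.019, -2.406, 0.001]
contact_force: [-4.2, 0.1, 7.8]
gripper_width: 0.0004
```

Call:
{"name": "carry_out", "arguments": {
  "series": "0 0 0 0 0 -1 255;0 0 0 0 0 -3.6 255;0 0 0 0 0 -4 255;0 0 0 0 0 -4 255;0 0 0 0 0 -4 255;0 0 0 -2 1.9 0 255;0 0 0 -2 1.9 0 255;0 0 0 0 0 0 255"
}}

```text
clock: 7.57
position: [0.5237, -0.1208, 0.2287]
ee_rot: [-2.025, 2.399, 0.001]
contact_force: [-0.4, 0.0, -0.1]
gripper_width: 0.0006
```

```bash
python3 - <<'E'
from h import *
from plant import bot,eyes
import cv2
s=bot.state();print(s['clock'],s['position'],s['contact_force'])
w=eyes.get_image("wrist")[135:295,238:408,::-1];sc=eyes.get_image("scene")[230:330,235:345,::-1]
w=cv2.resize(w,(400,376),interpolation=cv2.INTER_CUBIC);sc=cv2.resize(sc,(400,376),interpolation=cv2.INTER_CUBIC)
cv2.imwrite("pics/end.png",cv2.convertScaleAbs(255*(np.hstack([w,sc])/255.)**.5))
E
```

```text
7.5667 [ 0.52369068 -0.12081682  0.22866462] [-0.35865881  0.00697495 -0.08577028]
```

View pics/end.png

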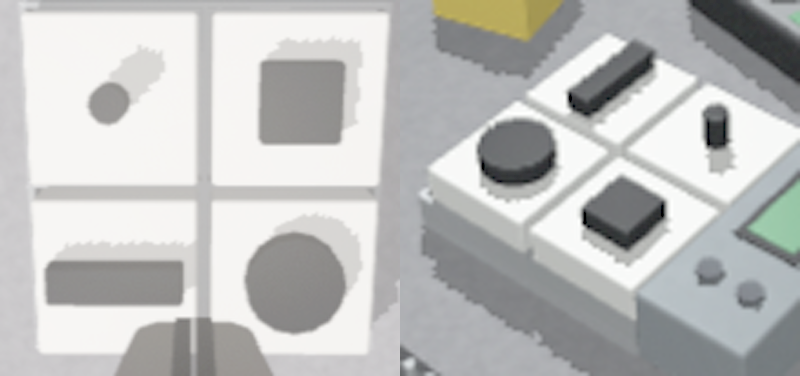

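In the final picture the bar (610,75), round (517,150) and square (623,210) keys stand visibly lower with shorter shadows. The small stud (715,125) is still tall, and the modules sit flush.

```bash
python3 -c "
from plant import bot
print(bot.close_job())"
```

```text
the job is handed in; nothing more can be done
None
```

I pressed the bar, large round and square keys in that order with the closed fingertips, then handed the job in at about 7.6 s of robot time; no verdict was reported.

- **Presses:** each key went about 12 mm down and was held there for at least 0.2 s. The upward force at full depth was 8.6 N, 7.7 N and 7.8 N, inside the 5–10 N range for latching.
- **Last pictures:** all three keys stand lower, the small round key is still up, and the modules sit flush in the tray. The arm ended clear of everything, reading near zero force.
- **Bystanders:** I did not check the meter, bit case, screwdriver and jar in a final picture. The fingers only moved directly above the tray and came down only on the keys.
- **Disagreements:** the side camera put the keys up to about 7 mm from where the scene camera did. I used the closer wrist camera view, whose spacings matched the known sizes to about 1.5 mm. Sideways force reached 4 N while pressing the square key, with no visible effect.

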